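# Start the gel power supply

### The arm

A 6-joint arm with a two-finger parallel gripper is mounted at the origin on the work surface. World frame = base frame: x ahead of the robot, y to its left, z up, the work surface at z = 0. Lengths are in m, angles in degrees, forces in N, time in s.
With the tool pointing down it reaches from about 0.425 to 1.125 m from the base axis. Payload 14.9 kg.
Tool frame: the origin (TCP) lies midway between the tips of the shut fingers; the grasp point (between the pads) lies 19 mm behind it; z points along the fingers, y is the direction in which the jaws open and shut (so a half turn about z gives the same grasp; the last joint's range is limited). The gripper opens to 91 mm and grips with 3 to 60 N. Pads are 32 mm wide; open, the fingers measure 118 mm over their backs; the gripper's body (76 mm by 178 mm) begins 60 mm behind the grasp point.
Start: joints at [-76.049, 21.709, 99.362, -0, 58.929, -1.908], TCP at [0.191, -0.673, 0.214] pointing down, gripper open.
Joint ranges: [-158.91, 158.91], [-42.39, 125.64], [0.06, 152.35], [-60.88, 240.88], [17.5, 164.5], [-176.32, 176.32]. Speed limits (degrees/s): [108.29, 108.29, 136.94, 180, 180, 180].

### API

Orientations are given as a 3x3 rotation matrix whose columns are the frame's x, y, z axes.
In Python, from workcell import arm, read_camera, camera_info gives the robot as it stands.
- The arm moves only by the shell command python3 -m inch 'ROWS'. ROWS is JSON, a list of rows, each an object of numbers: "gripper": the opening, from 0 (shut) to 1 (fully open); "tx", "ty", "tz": the shift along the tool's x, y, z in units of 40 mm (1.0 is 40 mm); "spin": the turn about the tool's z in units of 8 degrees (1.0 is 8 degrees). A call has 1 to 12 rows; each row shifts and turns the commanded pose from where the row before left it, along the tool's axes as they then stand; what a row does not reach is not made up. A row lasts 1/8 s, in which the tool goes at most 62.5 mm and 10.7 degrees, less where a joint would pass 70% of its speed; a pose out of reach is approached as far as the arm can. A call is refused whole if a number of a shift passes 1 or a number of a turn 1, either way. A call with a gripper value outside its range is refused whole. The fingers move at their own pace and stop on an object; the grip force is fixed at half the most. Time passes only in rows, so rows that do not move let the fingers close. It gives the time, the measured TCP pose, the force and the opening at its end, in the units of the state.
- arm.get_obs(): the state, without advancing time (a new reading comes with each control period).
- read_camera(name): name is "side" or "top" or "wrist"; returns the picture (400x640x3 uint8, red, green, blue); there is no depth.
- camera_info(name): a dict with "fx", "fy", "cx", "cy" (pixels), "world_from_camera" (4x4, takes a point from camera to world coordinates); the wrist camera has in their place "mount" (4x4, takes a point from camera to tool coordinates, whose origin is the TCP and whose axes are the flange's). Camera axes: x right, y down, z forward; pixel columns grow to the right and rows downward; lengths in m; the calibration is good to about 2 mm. A picture is of the moment at which its call begins: read the wrist's pose just before it. camera_info takes no time and is no camera call.
- arm.close_job(): hands the job in, once; it reports no verdict.
The state is a dict: "time": time; "qpos": joint angles; "qvel": joint speeds; "tau": joint torques, N m; "ee_pos": TCP position; "eef_rot": TCP orientation; "contact_force": force on the tool from outside, world axes, zero at the start; "torque": the same for the moment, N m; "finger_gap": opening from 0.0 (shut) to 1.0 (fully open).
Only numpy, scipy, OpenCV 4.12 (cv2) and the standard library are available. Lean on these libraries where they do the work, as an engineer would, in place of code of your own. Each camera call takes 0.05 s, during which the arm holds its last target. There are 200 camera calls.

### The job

Start the gel power supply by pressing three of its keys with the fingertips, lightly and in this order: first the large square key, then the large round key, then the long bar key, each pushed down until it is fully in, where it stays by itself. Leave the small round key out, and do not move the vial, flask, tip box or bottle.

Things in the scene. Friction and masses are not known exactly. Their poses are not given: they have to be found in the camera images.
- supply: The gel power supply: fixed low white box, 210 (x) x 290 (y) x 75 mm high, flat level top; origin at the centre of its underside, x to its far (display) edge, y to its left, z up. On the right of its top four white keys form a square, centres 72 mm apart, each on a flat black plate; which key is where changes. A flat black display, 4 mm high, lies along the far edge.
- square_key (a joint): The large square key (cap 32 x 32 mm) of the power supply. Latching push key: reads 0 when out, grows to 0.008 m as it is pushed straight down (8 mm travel), and stays where it is left. Needs about 3 N to start moving and about 4 N at the bottom; there a rubber stop gives way above 6 N (2.5 N per mm, 5 mm at most) and springs back. Counts as in beyond 0.0055 m.
- square_top (a point): Centre of the top face of the large square key; it goes down with the key. Out, it stands 17 mm above the box's top (92 mm above the bench); fully in, 9 mm. z is up, x and y parallel to those of the power supply.
- round_key (a joint): The large round key (cap 32 mm across) of the power supply. Latching push key: reads 0 when out, grows to 0.008 m as it is pushed straight down (8 mm travel), and stays where it is left. Needs about 3 N to start moving and about 4 N at the bottom; there a rubber stop gives way above 6 N (2.5 N per mm, 5 mm at most) and springs back. Counts as in beyond 0.0055 m.
- round_top (a point): Centre of the top face of the large round key; it goes down with the key. Out, it stands 17 mm above the box's top (92 mm above the bench); fully in, 9 mm. z is up, x and y parallel to those of the power supply.
- bar_key (a joint): The long narrow bar key (cap 44 mm long, 14 mm wide) of the power supply. Latching push key: reads 0 when out, grows to 0.008 m as it is pushed straight down (8 mm travel), and stays where it is left. Needs about 3 N to start moving and about 4 N at the bottom; there a rubber stop gives way above 6 N (2.5 N per mm, 5 mm at most) and springs back. Counts as in beyond 0.0055 m.
- bar_top (a point): Centre of the top face of the long narrow bar key; it goes down with the key. Out, it stands 17 mm above the box's top (92 mm above the bench); fully in, 9 mm. z is up, x and y parallel to those of the power supply; the bar is long along y.
- small_key (a joint): The small round key (cap 14 mm across, to be left alone) of the power supply. Latching push key: reads 0 when out, grows to 0.008 m as it is pushed straight down (8 mm travel), and stays where it is left. Needs about 3 N to start moving and about 4 N at the bottom; there a rubber stop gives way above 6 N (2.5 N per mm, 5 mm at most) and springs back. Counts as in beyond 0.0055 m.
- small_top (a point): Centre of the top face of the small round key; it goes down with the key. Out, it stands 17 mm above the box's top (92 mm above the bench); fully in, 9 mm. z is up, x and y parallel to those of the power supply.
- flask: Loose glass conical flask, base 68 mm across, neck 24 mm, 114 mm high, standing on the bench left of the power supply; origin at the centre of its base, z up. Leave alone.
- tipbox: Loose white pipette-tip box, 85 x 120 x 51 mm high, on the bench right of the power supply; origin at the centre of its base, z up. Leave alone.
- reagent: Loose clear glass reagent bottle with an orange cap, 60 mm across, 150 mm high, on the bench beyond the power supply's far left corner; origin at the centre of its base, z up. Leave alone.
- vial: Loose small brown glass vial with a cap, 26 mm across, 45 mm high, standing on the left part of the power supply's top; origin at the centre of its base, z up. Leave alone.
- square_bezel: The fixed black plate, 52 x 52 x 3 mm, that carries the large square key; origin at the centre of its underside, on the power supply's top; axes parallel to the power supply's.
- round_bezel: The fixed black plate, 52 x 52 x 3 mm, that carries the large round key; origin at the centre of its underside, on the power supply's top; axes parallel to the power supply's.
- bar_bezel: The fixed black plate, 52 x 52 x 3 mm, that carries the long narrow bar key; origin at the centre of its underside, on the power supply's top; axes parallel to the power supply's.
- small_bezel: The fixed black plate, 52 x 52 x 3 mm, that carries the small round key; origin at the centre of its underside, on the power supply's top; axes parallel to the power supply's.

How it is judged (in metres and radians):
On the way, in this order (a step that is already met when the one before it is completed fails the run):
1. the square key is in, the round and bar keys still out (value of joint square_key above 0.0055 m and value of joint each of round_key, bar_key, small_key below 0.003 m), for 0.2 s.
2. then the round key is in too, the bar key still out (value of joint each of square_key, round_key above 0.0055 m and value of joint each of bar_key, small_key below 0.003 m), for 0.2 s.
3. then the bar key is in too (value of joint each of square_key, round_key, bar_key above 0.0055 m and value of joint small_key below 0.003 m), for 0.2 s.
At the end, for the whole second after the job is handed in: The square, round and bar keys are each at least 5.5 mm in (of 8 mm), the small round key is less than 3 mm in, and vial, flask, tip box and bottle stand upright within 20 mm of where they were (all of step 3 and distance of each of flask, tipbox, reagent, vial from where it was at the start of the episode below 0.02 m and angle between each of flask, tipbox, reagent, vial's own z axis and vertical below 0.2 rad); the robot touches nothing.
It fails at once if the round key is pushed (over 3 mm) before the square key is in (value of joint round_key above 0.003 m and value of joint square_key below 0.0055 m).
It fails at once if the bar key is pushed (over 3 mm) before the round key is in (value of joint bar_key above 0.003 m and value of joint round_key below 0.0055 m).
It fails at once if the small round key is pushed (over 3 mm) (value of joint small_key above 0.003 m).
It fails at once if a key is pressed harder than 25 N (contact force between any of the arm, the fingers and square_bezel above 25 N or contact force between any of the arm, the fingers and round_bezel above 25 N or contact force between any of the arm, the fingers and bar_bezel above 25 N or contact force between any of the arm, the fingers and small_bezel above 25 N).
It fails at once if the vial, flask, tip box or bottle is moved over 20 mm, lifted or tipped (distance of any of flask, tipbox, reagent, vial from where it was at the start of the episode above 0.02 m or angle between any of flask, tipbox, reagent, vial's own z axis and vertical above 0.2 rad).
It also fails if it takes over 48 s, if anything falls off the work surface, if the arm or the gripper's body presses on something with over 40 N, if the wrist force passes 120 N, or if a joint passes its speed limit or range.

## Working session

There is one attempt and no reset: what is moved stays moved. The work goes in short steps, Python scripts to look and compute and a shell command to move; the robot and the scene stay as the last step left them, time stands still between calls to the robot, and variables do not carry over. Pictures are saved under pics/ and viewed, about 8 in all and at most 12, crops included, and the job is handed in when it is done.

```bash
mkdir -p pics; python3 - <<'E'
from workcell import arm, read_camera, camera_info
import cv2, numpy as np
for n in ("top","side"):
    im=read_camera(n); cv2.imwrite(f"pics/{n}0.png",im[:,:,::-1])
    i=camera_info(n); print(n,i["fx"],i["fy"],i["cx"],i["cy"]); print(np.round(i["world_from_camera"],4).tolist())
print(np.round(camera_info("wrist")["mount"],4).tolist())
o=arm.get_obs(); print(o["time"],o["ee_pos"],o["eef_rot"],o["contact_force"],o["finger_gap"])
E
```

```text
top 426.051819380836 426.051819380836 319.45645485863116 200.4726409863729
[[-0.0002, -0.9861, 0.166, 0.447], [-0.9994, 0.0061, 0.0348, 0.0381], [-0.0353, -0.1659, -0.9855, 1.0305], [0.0, 0.0, 0.0, 1.0]]
side 454.7540450188774 454.7540450188774 319.38407724226363 202.79485357938094
[[-0.9305, -0.2256, 0.2885, 0.3518], [-0.3658, 0.533, -0.763, 0.7168], [0.0184, -0.8155, -0.5785, 0.5875], [0.0, 0.0, 0.0, 1.0]]
[[0.0003, -0.9611, -0.2762, 0.0777], [1.0, -0.0, 0.0012, -0.0002], [-0.0012, -0.2762, 0.9611, -0.1699], [0.0, 0.0, 0.0, 1.0]]
0.1 [ 0.1911989  -0.67302896  0.21336871] [[ 9.61937057e-01  2.73270995e-01 -2.47688307e-04]
 [ 2.73271107e-01 -9.61936606e-01  9.31691987e-04]
 [ 1.63439469e-05 -9.63915106e-04 -9.99999535e-01]] [ 0.58481453 -0.26910928 -0.35788931] 0.9978843590543027
```

View pics/top0.png

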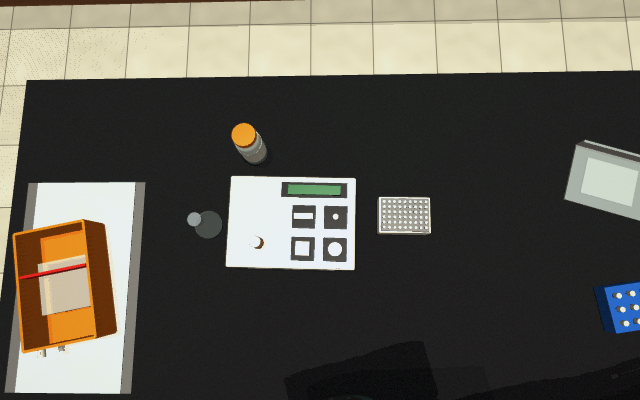

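The top view shows the box at about (228–355, 177–269). The keys are bar (303,216), small (335,217), square (302,249) and round (334,249). Next I measure them.

```bash
cat >h.py <<'E'
import cv2, numpy as np
from workcell import arm, read_camera, camera_info
def ray(i,T,uv,z):
    d=T[:3,:3]@np.array([(uv[0]-i["cx"])/i["fx"],(uv[1]-i["cy"])/i["fy"],1.]); o=T[:3,3]
    return o+d*(z-o[2])/d[2]
def caps(im,lo,hi,thr=140):
    g=cv2.cvtColor(im,cv2.COLOR_RGB2GRAY); m=(g>thr).astype(np.uint8)
    cs,h=cv2.findContours(m,cv2.RETR_CCOMP,cv2.CHAIN_APPROX_NONE); out=[]
    for c in cs:
        a=cv2.contourArea(c)
        if lo<a<hi:
            r=cv2.minAreaRect(c); out.append((a,r[0],r[1],r[2]))
    return out
E
python3 - <<'E'
from h import *
i=camera_info("top");T=np.array(i["world_from_camera"])
im=cv2.imread("pics/top0.png")[:,:,::-1].copy()
for a,c,s,an in caps(im,8,20000):
    if 215<c[0]<365 and 165<c[1]<275: print(round(a),np.round(c,1),np.round(s,1),round(an,1),"z75",ray(i,T,c,.0765).round(4),"z92",ray(i,T,c,.092).round(4))
g=cv2.cvtColor(im,cv2.COLOR_RGB2GRAY);cs,_=cv2.findContours((g>140).astype(np.uint8),cv2.RETR_EXTERNAL,2)
c=max([c for c in cs if cv2.pointPolygonTest(c,(270.,220.),False)>0],key=cv2.contourArea)
for p in cv2.boxPoints(cv2.minAreaRect(c)): print(p,ray(i,T,p,.075).round(4))
E
```

```text
141 [334.5 248.5] [13. 13.] 90.0 z75 [0.4991 0.0383 0.0765] z92 [0.4982 0.0383 0.092 ]
182 [302. 248.] [14. 14.] 90.0 z75 [0.5003 0.1108 0.0765] z92 [0.4995 0.1096 0.092 ]
18 [335.5 216.5] [5. 5.] 90.0 z75 [0.5709 0.0356 0.0765] z92 [0.5689 0.0356 0.092 ]
90 [303.  215.5] [ 5. 18.] 90.0 z75 [0.5735 0.109  0.0765] z92 [0.5715 0.1079 0.092 ]
76 [325.5 190.5] [27.  7.] -0.0 z75 [0.6307 0.058  0.0765] z92 [0.6277 0.0577 0.092 ]
11402 [291.  222.2] [128.4  91.7] 1.5 z75 [0.5585 0.1362 0.0765] z92 [0.5566 0.1346 0.092 ]
54 [259.8 243.7] [ 7.  12.9] 29.1 z75 [0.5101 0.2058 0.0765] z92 [0.5091 0.203  0.092 ]
606 [334.5 249. ] [25. 26.] 0.0 z75 [0.498  0.0383 0.0765] z92 [0.4971 0.0383 0.092 ]
600 [302.5 248.5] [25. 25.] 90.0 z75 [0.4992 0.1097 0.0765] z92 [0.4984 0.1085 0.092 ]
580 [335.5 217. ] [24. 25.] 90.0 z75 [0.5697 0.0356 0.0765] z92 [0.5677 0.0356 0.092 ]
582 [303.5 216.5] [25. 25.] 0.0 z75 [0.5712 0.1079 0.0765] z92 [0.5692 0.1067 0.092 ]
1066 [313.5 189.5] [67. 17.] -0.0 z75 [0.6332 0.0854 0.0765] z92 [0.6302 0.0846 0.092 ]
[225.57028 266.33078] [0.46   0.2818 0.075 ]
[227.98343 174.63113] [0.67   0.2839 0.075 ]
[356.3682  178.00967] [ 0.6596 -0.0127  0.075 ]
[353.95505 269.70932] [ 0.4524 -0.0044  0.075 ]
```

Spacings come out at about 72 mm, as they should. I shut the fingers, align the tool, and swing around at the present height, keeping outside the minimum reach.

```bash
python3 -m inch '[{"gripper":0,"spin":1},{"gripper":0,"spin":1},{"gripper":0,"tx":1},{"gripper":0,"tx":1},{"gripper":0,"tx":1},{"gripper":0,"tx":1},{"gripper":0,"tx":1},{"gripper":0}]'; python3 -m inch '[{"gripper":0,"ty":-1},{"gripper":0,"ty":-1},{"gripper":0,"ty":-1},{"gripper":0,"ty":-1},{"gripper":0,"ty":-1,"tx":0.3},{"gripper":0,"ty":-1,"tx":0.3},{"gripper":0,"ty":-1,"tx":0.3},{"gripper":0,"ty":-1,"tx":0.3},{"gripper":0,"ty":-1},{"gripper":0}]'
```

```text
schema error: expected keys gripper, tx, ty, tz, spin
schema error: expected keys gripper, tx, ty, tz, spin
```

```bash
python3 -m inch '[{"gripper":0,"tx":0,"ty":0,"tz":0,"spin":1},{"gripper":0,"tx":0,"ty":0,"tz":0,"spin":1},{"gripper":0,"tx":1,"ty":0,"tz":0,"spin":0},{"gripper":0,"tx":1,"ty":0,"tz":0,"spin":0},{"gripper":0,"tx":1,"ty":0,"tz":0,"spin":0},{"gripper":0,"tx":1,"ty":0,"tz":0,"spin":0},{"gripper":0,"tx":1,"ty":0,"tz":0,"spin":0},{"gripper":0,"tx":0,"ty":0,"tz":0,"spin":0}]'
```

```text
time: 1.1
ee_pos: [0.3936, -0.6732, 0.2133]
eef_rot: [[1.0, -0.0, -0.0], [-0.0, -1.0, 0.0], [-0.0, -0.0, -1.0]]
contact_force: [-1.3, 0.3, 0.4]
finger_gap: 0.154
```

```bash
python3 -m inch '[{"gripper":0,"tx":0.3,"ty":-1,"tz":0,"spin":0},{"gripper":0,"tx":0.3,"ty":-1,"tz":0,"spin":0},{"gripper":0,"tx":0.3,"ty":-1,"tz":0,"spin":0},{"gripper":0,"tx":0.3,"ty":-1,"tz":0,"spin":0},{"gripper":0,"tx":0.3,"ty":-1,"tz":0,"spin":0},{"gripper":0,"tx":0.3,"ty":-1,"tz":0,"spin":0},{"gripper":0,"tx":0.3,"ty":-1,"tz":0,"spin":0},{"gripper":0,"tx":0.3,"ty":-1,"tz":0,"spin":0},{"gripper":0,"tx":0.3,"ty":-1,"tz":0,"spin":0},{"gripper":0,"tx":0,"ty":-1,"tz":0,"spin":0}]'
python3 -m inch '[{"gripper":0,"tx":0,"ty":-1,"tz":0,"spin":0},{"gripper":0,"tx":0,"ty":-1,"tz":0,"spin":0},{"gripper":0,"tx":0,"ty":-1,"tz":0,"spin":0},{"gripper":0,"tx":0,"ty":-1,"tz":0,"spin":0},{"gripper":0,"tx":0,"ty":-1,"tz":0,"spin":0},{"gripper":0,"tx":0,"ty":-1,"tz":0,"spin":0},{"gripper":0,"tx":0,"ty":-1,"tz":0,"spin":0},{"gripper":0,"tx":0,"ty":-1,"tz":0,"spin":0},{"gripper":0,"tx":0,"ty":-0.7,"tz":0,"spin":0},{"gripper":0,"tx":0,"ty":0,"tz":0,"spin":0},{"gripper":0,"tx":0,"ty":0,"tz":0,"spin":0}]'
python3 - <<'E'
from h import *
o=arm.get_obs(); im=read_camera("wrist"); cv2.imwrite("pics/w1.png",im[:,:,::-1])
i=camera_info("wrist"); P=np.eye(4);P[:3,:3]=o["eef_rot"];P[:3,3]=o["ee_pos"];T=P@np.array(i["mount"])
print(o["ee_pos"],o["contact_force"])
for a,c,s,an in caps(im,150,60000): print(round(a),np.round(c,1),np.round(s,1),round(an,1),"z78",ray(i,T,c,.078).round(4),"z92",ray(i,T,c,.092).round(4))
E
```

```text
time: 2.35
ee_pos: [0.5, -0.2731, 0.2138]
eef_rot: [[1.0, -0.003, -0.0], [-0.003, -1.0, 0.0], [-0.0, -0.0, -1.0]]
contact_force: [0.0, -0.4, 0.4]
finger_gap: 0.006
time: 3.72
ee_pos: [0.5008, 0.0732, 0.2138]
eef_rot: [[1.0, -0.003, -0.0], [-0.003, -1.0, -0.0], [-0.0, 0.0, -1.0]]
contact_force: [-0.8, 0.6, 0.2]
finger_gap: 0.004
[0.50082784 0.07321157 0.2137872 ] [-0.81343849  0.61677186  0.22353972]
185 [368.5 109.5] [15. 15.] 90.0 z78 [0.5682 0.0326 0.078 ] z92 [0.5687 0.0345 0.092 ]
804 [282.  107.4] [52.4 16.6] 1.7 z78 [0.5702 0.1077 0.078 ] z92 [0.5706 0.1061 0.092 ]
11124 [531.   95.9] [136.6  91.4] 1.0 z78 [ 0.5792 -0.1069  0.078 ] z92 [ 0.5792 -0.0987  0.092 ]
9624 [532.5  96.3] [131.5  85.1] 1.1 z78 [ 0.5789 -0.1083  0.078 ] z92 [ 0.5789 -0.0999  0.092 ]
3200 [317.5  29.5] [132.2  29.1] 1.8 z78 [0.6318 0.0765 0.078 ] z92 [0.6293 0.0764 0.092 ]
722 [172.3 173.1] [33.4 33.9] 55.8 z78 [0.5122 0.21   0.078 ] z92 [0.5153 0.2038 0.092 ]
3800 [366.9 108.6] [63.1 64. ] 1.3 z78 [0.569 0.034 0.078] z92 [0.5694 0.0358 0.092 ]
3813 [284. 106.] [64. 62.] 90.0 z78 [0.5713 0.1059 0.078 ] z92 [0.5717 0.1044 0.092 ]
8611 [309.9  30. ] [187.1  48.3] 1.6 z78 [0.6315 0.0828 0.078 ] z92 [0.629  0.0823 0.092 ]
```

View pics/w1.png

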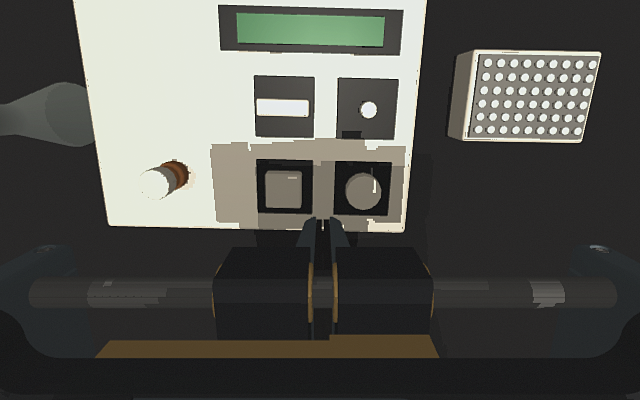

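The wrist view agrees within 2 mm: bar (282,107), small (368,109), square about (284,189) and round about (364,191). Now I move over the square key and come down to just above it.

```bash
python3 -m inch '[{"gripper":0,"tx":-0.05,"ty":-0.9,"tz":0,"spin":0},{"gripper":0,"tx":0,"ty":0,"tz":0.8,"spin":0},{"gripper":0,"tx":0,"ty":0,"tz":0.8,"spin":0},{"gripper":0,"tx":0,"ty":0,"tz":0.7,"spin":0},{"gripper":0,"tx":0,"ty":0,"tz":0.4,"spin":0},{"gripper":0,"tx":0,"ty":0,"tz":0.1,"spin":0},{"gripper":0,"tx":0,"ty":0,"tz":0,"spin":0},{"gripper":0,"tx":0,"ty":0,"tz":0,"spin":0}]'
python3 - <<'E'
from h import *
for n in("side",):
    im=read_camera(n); cv2.imwrite("pics/s1.png",cv2.resize(im[100:330,160:480,::-1],None,fx=2.4,fy=2.4))
E
```

```text
time: 4.78
ee_pos: [0.4998, 0.1099, 0.1028]
eef_rot: [[1.0, -0.002, 0.001], [-0.002, -1.0, 0.0], [0.001, -0.0, -1.0]]
contact_force: [0.7, -0.1, -0.9]
finger_gap: 0.007
```

View pics/s1.png

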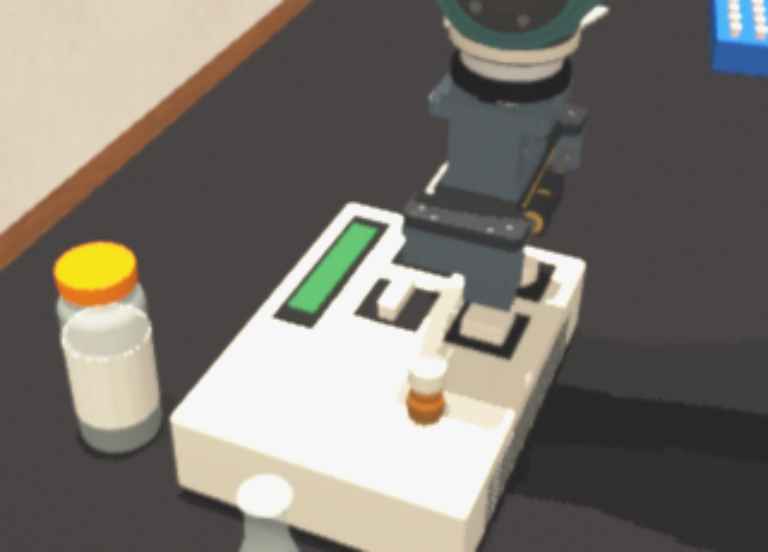

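The side view shows the shut fingertips (about 490,290) over the square key and clear of the vial. I press in small steps.

```bash
python3 -m inch '[{"gripper":0,"tx":0,"ty":0,"tz":0.1,"spin":0},{"gripper":0,"tx":0,"ty":0,"tz":0.1,"spin":0},{"gripper":0,"tx":0,"ty":0,"tz":0.05,"spin":0},{"gripper":0,"tx":0,"ty":0,"tz":0.05,"spin":0},{"gripper":0,"tx":0,"ty":0,"tz":0,"spin":0},{"gripper":0,"tx":0,"ty":0,"tz":0,"spin":0}]'; python3 -m inch '[{"gripper":0,"tx":0,"ty":0,"tz":0.05,"spin":0},{"gripper":0,"tx":0,"ty":0,"tz":0.05,"spin":0},{"gripper":0,"tx":0,"ty":0,"tz":0,"spin":0},{"gripper":0,"tx":0,"ty":0,"tz":0,"spin":0}]'
```

```text
time: 5.58
ee_pos: [0.4993, 0.1099, 0.0899]
eef_rot: [[1.0, -0.002, 0.0], [-0.002, -1.0, 0.0], [0.0, -0.0, -1.0]]
contact_force: [-0.0, -0.5, 0.4]
finger_gap: 0.001
time: 6.08
ee_pos: [0.4991, 0.1098, 0.0858]
eef_rot: [[1.0, -0.002, -0.0], [-0.002, -1.0, -0.0], [-0.0, 0.0, -1.0]]
contact_force: [1.1, -0.4, -0.4]
finger_gap: 0.002
```

```bash
python3 -m inch '[{"gripper":0,"tx":0,"ty":0,"tz":0.05,"spin":0},{"gripper":0,"tx":0,"ty":0,"tz":0,"spin":0}]'; python3 -m inch '[{"gripper":0,"tx":0,"ty":0,"tz":0.02,"spin":0},{"gripper":0,"tx":0,"ty":0,"tz":0,"spin":0}]'
```

```text
time: 6.32
ee_pos: [0.4992, 0.1099, 0.084]
eef_rot: [[1.0, -0.002, -0.0], [-0.002, -1.0, -0.0], [-0.0, 0.0, -1.0]]
contact_force: [-2.0, 1.1, 5.9]
finger_gap: 0.007
time: 6.58
ee_pos: [0.4992, 0.1099, 0.0833]
eef_rot: [[1.0, -0.002, -0.0], [-0.002, -1.0, -0.0], [-0.0, 0.0, -1.0]]
contact_force: [-2.5, -0.4, 7.9]
finger_gap: 0.006
```

7.9 N at z=0.0833 is what the rubber stop should give (6 + 2.5·0.7 N), so the key is at the bottom. I lift, move over the round key and check.

```bash
python3 -m inch '[{"gripper":0,"tx":0,"ty":0,"tz":-0.5,"spin":0},{"gripper":0,"tx":0,"ty":0,"tz":-1,"spin":0},{"gripper":0,"tx":0,"ty":0,"tz":-1,"spin":0},{"gripper":0,"tx":0,"ty":0.9,"tz":0,"spin":0},{"gripper":0,"tx":-0.03,"ty":0.9,"tz":0,"spin":0},{"gripper":0,"tx":0,"ty":0,"tz":0,"spin":0},{"gripper":0,"tx":0,"ty":0,"tz":0,"spin":0}]'
python3 - <<'E'
from h import *
a=read_camera("side")[150:310,260:440,::-1]; b=read_camera("wrist")[60:260,180:440,::-1]
a=cv2.resize(a,(520,462),interpolation=2)
b=cv2.resize(b,(600,462),interpolation=2); im=np.hstack([a,b]); cv2.imwrite("pics/c2.png",cv2.resize(im,(800,330)))
E
```

```text
time: 7.45
ee_pos: [0.4979, 0.0381, 0.183]
eef_rot: [[1.0, -0.003, -0.0], [-0.003, -1.0, 0.0], [-0.0, -0.0, -1.0]]
contact_force: [-0.6, -0.1, -0.6]
finger_gap: 0.002
```

View pics/c2.png

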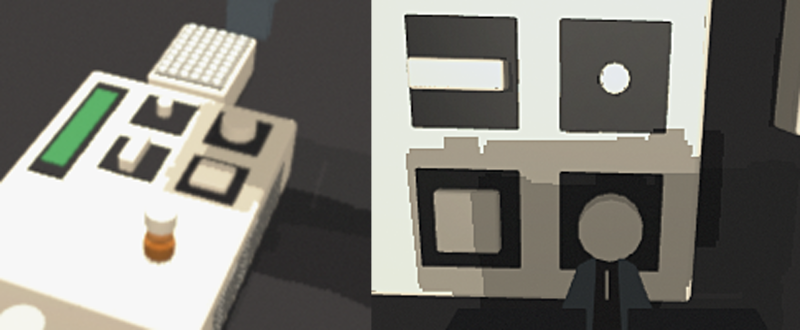

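The square cap (crop 210,175) is visibly lower than the round one (238,125), and the fingers line up with the round key. Now I press it.

```bash
python3 -m inch '[{"gripper":0,"tx":0,"ty":0,"tz":0.8,"spin":0},{"gripper":0,"tx":0,"ty":0,"tz":0.8,"spin":0},{"gripper":0,"tx":0,"ty":0,"tz":0.4,"spin":0},{"gripper":0,"tx":0,"ty":0,"tz":0.15,"spin":0},{"gripper":0,"tx":0,"ty":0,"tz":0.05,"spin":0},{"gripper":0,"tx":0,"ty":0,"tz":0.05,"spin":0},{"gripper":0,"tx":0,"ty":0,"tz":0.05,"spin":0},{"gripper":0,"tx":0,"ty":0,"tz":0.05,"spin":0},{"gripper":0,"tx":0,"ty":0,"tz":0.05,"spin":0},{"gripper":0,"tx":0,"ty":0,"tz":0,"spin":0},{"gripper":0,"tx":0,"ty":0,"tz":0,"spin":0}]'; python3 -m inch '[{"gripper":0,"tx":0,"ty":0,"tz":0.05,"spin":0},{"gripper":0,"tx":0,"ty":0,"tz":0.02,"spin":0},{"gripper":0,"tx":0,"ty":0,"tz":0,"spin":0}]'
```

```text
time: 8.93
ee_pos: [0.4978, 0.0379, 0.0871]
eef_rot: [[1.0, -0.002, -0.0], [-0.002, -1.0, -0.0], [-0.0, 0.0, -1.0]]
contact_force: [2.0, 0.4, 0.9]
finger_gap: 0.006
time: 9.3
ee_pos: [0.4978, 0.0379, 0.0843]
eef_rot: [[1.0, -0.002, 0.0], [-0.002, -1.0, -0.0], [0.0, 0.0, -1.0]]
contact_force: [0.9, 0.0, 1.9]
finger_gap: 0.006
```

Another 1 mm brings it to the stop. Then I lift and go to the bar at about (0.571, 0.107), with +73 mm in x and +69 mm in y.

```bash
python3 -m inch '[{"gripper":0,"tx":0,"ty":0,"tz":0.03,"spin":0},{"gripper":0,"tx":0,"ty":0,"tz":0,"spin":0},{"gripper":0,"tx":0,"ty":0,"tz":0,"spin":0}]'; python3 -m inch '[{"gripper":0,"tx":0,"ty":0,"tz":-0.5,"spin":0},{"gripper":0,"tx":0,"ty":0,"tz":-1,"spin":0},{"gripper":0,"tx":0,"ty":0,"tz":-1,"spin":0},{"gripper":0,"tx":0,"ty":-0.86,"tz":0,"spin":0},{"gripper":0,"tx":0,"ty":-0.86,"tz":0,"spin":0},{"gripper":0,"tx":0.92,"ty":0,"tz":0,"spin":0},{"gripper":0,"tx":0.91,"ty":0,"tz":0,"spin":0},{"gripper":0,"tx":0,"ty":0,"tz":0,"spin":0},{"gripper":0,"tx":0,"ty":0,"tz":0,"spin":0}]'
python3 - <<'E'
from h import *
a=read_camera("side")[150:310,260:440,::-1]; cv2.imwrite("pics/s3.png",cv2.resize(a,(520,462),interpolation=2))
E
```

```text
time: 9.68
ee_pos: [0.4979, 0.0379, 0.0833]
eef_rot: [[1.0, -0.002, -0.0], [-0.002, -1.0, 0.0], [-0.0, -0.0, -1.0]]
contact_force: [-0.2, 0.4, 7.1]
finger_gap: 0.005
time: 10.8
ee_pos: [0.5701, 0.1064, 0.1825]
eef_rot: [[1.0, -0.003, -0.002], [-0.003, -1.0, -0.0], [-0.002, 0.0, -1.0]]
contact_force: [0.1, 0.1, -0.0]
finger_gap: 0.002
```

View pics/s3.png

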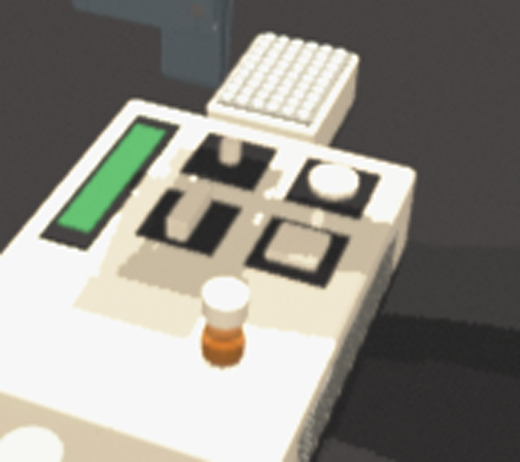

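The round cap (333,182) is now as low as the square one (298,245), and the bar (187,215) and small key (230,150) stand out. Next is the bar.

```bash
python3 -m inch '[{"gripper":0,"tx":0.02,"ty":0,"tz":0.8,"spin":0},{"gripper":0,"tx":0,"ty":0,"tz":0.8,"spin":0},{"gripper":0,"tx":0,"ty":0,"tz":0.4,"spin":0},{"gripper":0,"tx":0,"ty":0,"tz":0.15,"spin":0},{"gripper":0,"tx":0,"ty":0,"tz":0.05,"spin":0},{"gripper":0,"tx":0,"ty":0,"tz":0.05,"spin":0},{"gripper":0,"tx":0,"ty":0,"tz":0.05,"spin":0},{"gripper":0,"tx":0,"ty":0,"tz":0.05,"spin":0},{"gripper":0,"tx":0,"ty":0,"tz":0.05,"spin":0},{"gripper":0,"tx":0,"ty":0,"tz":0,"spin":0}]'; python3 -m inch '[{"gripper":0,"tx":0,"ty":0,"tz":0.05,"spin":0},{"gripper":0,"tx":0,"ty":0,"tz":0.02,"spin":0},{"gripper":0,"tx":0,"ty":0,"tz":0,"spin":0},{"gripper":0,"tx":0,"ty":0,"tz":0,"spin":0}]'
```

```text
time: 12.1
ee_pos: [0.5722, 0.1065, 0.0871]
eef_rot: [[1.0, -0.002, 0.0], [-0.002, -1.0, 0.0], [0.0, -0.0, -1.0]]
contact_force: [1.5, 0.1, 2.1]
finger_gap: 0.008
time: 12.6
ee_pos: [0.572, 0.1065, 0.0843]
eef_rot: [[1.0, -0.002, -0.0], [-0.002, -1.0, 0.0], [-0.0, -0.0, -1.0]]
contact_force: [0.6, 0.0, 2.4]
finger_gap: 0.003
```

```bash
python3 -m inch '[{"gripper":0,"tx":0,"ty":0,"tz":0.03,"spin":0},{"gripper":0,"tx":0,"ty":0,"tz":0,"spin":0},{"gripper":0,"tx":0,"ty":0,"tz":0,"spin":0}]'; python3 -m inch '[{"gripper":0,"tx":0,"ty":0,"tz":-0.5,"spin":0},{"gripper":0,"tx":0,"ty":0,"tz":-1,"spin":0},{"gripper":0,"tx":0,"ty":0,"tz":-1,"spin":0},{"gripper":0,"tx":0,"ty":0,"tz":-1,"spin":0},{"gripper":0,"tx":0,"ty":0,"tz":0,"spin":0},{"gripper":0,"tx":0,"ty":0,"tz":0,"spin":0},{"gripper":0,"tx":0,"ty":0,"tz":0,"spin":0}]'
python3 - <<'E'
from h import *
a=read_camera("side")[100:330,160:480,::-1]; cv2.imwrite("pics/s4.png",cv2.resize(a,None,fx=2.4,fy=2.4))
E
```

```text
time: 12.98
ee_pos: [0.572, 0.1065, 0.0834]
eef_rot: [[1.0, -0.002, -0.0], [-0.002, -1.0, -0.0], [-0.0, 0.0, -1.0]]
contact_force: [-1.1, -0.5, 7.5]
finger_gap: 0.005
time: 13.85
ee_pos: [0.5713, 0.1064, 0.2222]
eef_rot: [[1.0, -0.002, -0.002], [-0.002, -1.0, -0.0], [-0.002, 0.0, -1.0]]
contact_force: [-0.6, 1.0, -0.1]
finger_gap: 0.004
```

View pics/s4.png

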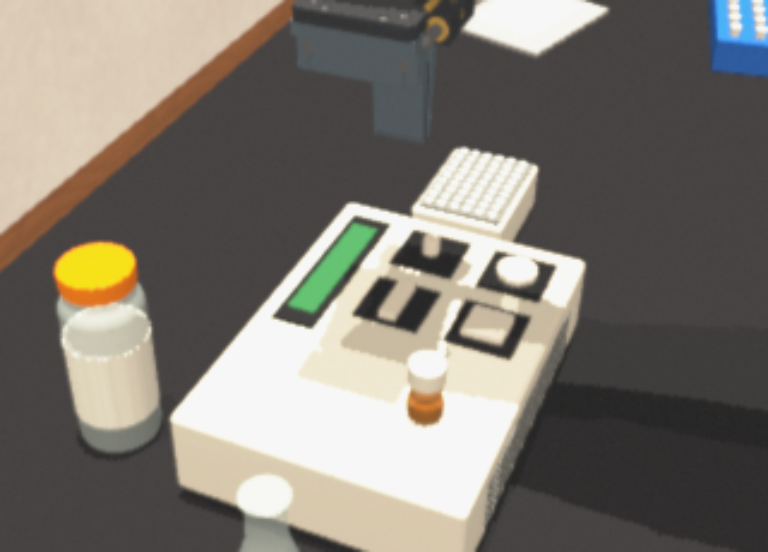

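The bar (395,300), square and round caps are all low. The small key (431,245) is still out, and the bottle, vial and flask haven't moved. The arm is clear of everything.

```bash
python3 -c "from workcell import arm; print(arm.close_job())"
```

```text
the job is handed in; nothing more can be done
None
```

I pressed the square, round and bar keys in that order with the shut fingertips, then lifted clear and handed the job in at about 14 s. No verdict is reported on hand-in.

- **Keys:** each was pushed to about z = 0.083 m. The force there was 7.9 N on the square, 7.1 N on the round and 7.5 N on the bar, which fits the rubber stop and is well under the 25 N limit.
- **Scene:** the last side picture shows all three caps low and the small key still out. The vial, bottle and flask look unmoved. I judged this by eye, and the tip box was also in view, but I did not measure any object's shift.
- **Disagreements:** the top and wrist cameras differed by up to about 2 mm on the bar and small key positions. While a key was partly in, the measured force was below the stated 3–4 N. Neither affected the result, and no check failed.

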